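Seat the keyed core adapter on the bench rewinder

TASK

The ribbed core adapter is standing high on the rewinder's spindle because its rim notch does not meet the drive pin. Turn it with a fingertip against its ribs until the notch is over the pin, then press it gently down until it sits fully home on the black platter with the pin in the notch. Only push and press it: do not pinch it or pull it up the spindle, and leave the foil roll, cardboard core, tape and book where they are.

Things in the scene. Friction and masses are not known exactly. Their poses are not given: they have to be found in the camera images.
- rewinder: Bench rewinder, a fixed grey machine. Origin on the bench under its upright spindle axis; x away from its control face, y along the housing. Housing x -120..120, y -120..240 mm, deck 85 mm above the bench. On the deck: white guide rollers 22 mm across, tops 150 mm above the bench, at (65, 140) and (-5, 185) mm; a low black knob at (-75, 135).
- platter: Round platter on the deck, 170 mm across, its black rubber face 100 mm above the bench. Origin on the spindle axis, 85 mm above the bench; its x axis points to the drive pin. Its brake is on: it does not turn. A red stripe 6 mm wide runs on its face from the pin straight out to the rim, in view outside the adapter's flange.
- pin (a point): Rounded tip of the brass drive pin, 110 mm above the bench. The pin is 10 mm thick, stands upright on the platter 58 mm from the spindle axis and rises 10 mm above the platter's face. It is half hidden under the edge of the adapter's flange until the notch is over it.
- adapter: Core adapter: aluminium flange disc 120 mm across, 8 mm thick, with a boss 36 mm across and three black radial ribs (see rib). Origin on the spindle axis at its underside, 111 mm above the bench at the start, 100 mm when home; x points to the notch, z up. It turns both ways without stops, with light friction (0.06 N m), and stays at the angle where it is left.
- rib (a point): Outer end of one rib, at its top edge, 38 mm from the axis, at 180 degrees from the notch; the other two ribs stand 60 degrees to either side of the notch. Each rib is upright, 6 mm thick, runs from the boss (18 mm) out to 38 mm from the axis and rises 28 mm above the flange. A fingertip can push on its side.
- notch (a point): Centre of the adapter's rim notch, at the height of the flange's top, 58 mm from the axis. The notch is 15 mm wide and 9 mm deep, open to the rim; a red mark on the flange points to it from inside. It has 2.5 mm of play to each side of the pin; pressed down, the pin's rounded tip guides it in from up to about 4 mm out of line.
- boss (a point): Centre of the flat top of the adapter's boss, the place to press: 36 mm above the flange's top and 8 mm higher than the ribs; 155 mm above the bench at the start, 144 mm when home. The dark disc on it is a flat cap, not a hole.
- adapter_press (a joint): How far the adapter is pressed down the spindle, in m: 0 at the start, 0.011 fully home, negative if pulled up. A snug fit: it stays at the height where it is left; about 6 N moves it down, 11 N up. Out of line with the pin it stops at 0.001 to 0.002, on the pin's tip.
- foil_roll: Roll of gold foil standing on the bench, 56 mm across, 120 mm tall. Origin: centre of its underside. Bystander.
- core: Empty cardboard core tube standing on the bench, 86 mm outside, 76 mm inside, 100 mm tall. Origin: centre of its underside. Bystander.
- tape: Orange roll of packing tape lying flat on the bench, 104 mm across, 48 mm tall. Origin: centre of its underside. Bystander.
- book: Small green hardcover book lying on the bench, 105 x 148 x 20 mm. Origin: centre of its underside. Bystander.

How it is judged:
By the outcome, as a careful person would: the job done as asked, in the order asked, and still so for the second after the job is handed in, with the robot touching nothing.
It also fails if it takes over 72 s, if anything falls off the work surface, if the arm or the gripper's body presses on something with over 40 N, if the wrist force passes 120 N, or if a joint passes its speed limit or range.

ROBOT

A 6-joint arm with a two-finger parallel gripper is mounted at the origin on the work surface. World frame = base frame: x ahead of the robot, y to its left, z up, the work surface at z = 0. Lengths are in m, angles in rad, forces in N, time in s.
With the tool pointing down it reaches from about 0.35 to 0.875 m from the base axis. Payload 4.2 kg.
Tool frame: the origin (TCP) lies on the front face of the gripper's body, between the roots of the fingers; the fingertips stand 73 mm ahead of it and the grasp point (between the pads) lies 54 mm ahead of it; z points along the fingers, y is the line along which they close (so a half turn about z gives the same grasp; the last joint's range is limited). The gripper opens to 85 mm and grips with 20 to 120 N. Pads are 22 mm wide; open, the fingers measure 114 mm over their backs; the gripper's body (76 mm by 85 mm) begins 54 mm behind the grasp point. The pads swing forward as they close: fully open they stand 13 mm farther back than shut.
Start: joints at [1.409, 0.385, 0.008, 0, -1.194, -0.259], TCP at [0.255, 0.57, 0.304] pointing down, gripper open.
Joint ranges: [-3.14, 3.14], [-1.21, 2.06], [-1.07, 1.41], [-3.16, 2.05], [-2.99, -0.16], [-3.1, 3.1]. Speed limits (rad/s): [2.79, 2.79, 3.14, 3.14, 3.14, 3.14].

INTERFACE

Orientations are given as a rotation vector (axis times angle).
In Python, from cell import arm gives the robot as it stands.
- The arm moves only by the tool carry_out, never from a script. Its argument "rows" is a list that holds one entry, the list of rows, each a list of 7 numbers: the shift along the world's x, y, z in m, then the turn, a rotation vector about the world's x, y, z in rad, then the finger opening in m, from 0 to 0.0854. A call has 1 to 12 rows; each row shifts and turns the commanded pose from where the row before left it; what a row does not reach is not made up. A row lasts 1/12 s, in which the tool goes at most 41.7 mm and 7.16 degrees, less where a joint would pass 70% of its speed; a pose out of reach is approached as far as the arm can. A call with a gripper value outside its range is refused whole. The fingers move at their own pace and stop on an object; "force" is the grip in N (left out, the last holds). Time passes only in rows, so rows that do not move let the fingers close. It gives the time, the measured TCP pose, the force, the opening and the grip force at its end, in the units of the state.
- arm.sense(): the state, without advancing time (a new reading comes with each control period).
- arm.read_camera(name): name is "scene" or "top"; returns a dict with "pixels" (420x560x3 uint8, blue, green, red), "range_z" (420x560 float32, m along the optical axis (not along the pixel's ray), 0 where there is no reading), "fov_y" (degrees; the focal length in pixels is half the picture's height over the tangent of half this angle, whatever the lens; pixels are square), "cx", "cy" (the principal point, pixels), "R" (3x3) and "t" (3): a world point X has camera coordinates R X + t. Camera axes: x right, y down, z forward; pixel columns grow to the right and rows downward; lengths in m; the calibration is good to about 2 mm. A picture is of the moment at which its call begins.
- arm.hand_in(): hands the job in; it is judged then, once.
The state is a dict: "time": time; "joint_pos": joint angles; "dq": joint speeds; "tau": joint torques, N m; "ee_pos": TCP position; "tool_rot": TCP orientation; "wrist_force": force on the tool from outside, world axes, zero at the start; "moment": the same for the moment, N m; "finger_gap": opening from 0.0 (shut) to 1.0 (fully open); "grasp_force": force on a finger pad.
Only numpy, scipy, OpenCV 4.12 (cv2) and the standard library are available. Lean on these libraries where they do the work, as an engineer would, in place of code of your own. Each camera call takes 0.05 s, during which the arm holds its last target. There are 200 camera calls.

## Working session

There is one attempt and no reset: what is moved stays moved. The work goes in short steps, Python scripts to look and compute and a tool call to move; the robot and the scene stay as the last step left them, time stands still between calls to the robot, and variables do not carry over. Pictures are saved under pics/ and viewed, at most 10 in all, crops included, and the job is handed in when it is done.

Besides the shell and the picture viewer there is one more tool, called in YAML: its name, and indented under it one key for each argument. carry_out: Moves the arm, as the interface text tells. Its arguments: {"type":"object","properties":{"rows":{"type":"array"},"force":{"type":"number"}},"required":["rows"]}

```bash
mkdir -p pics; cat > h.py <<'E'
import numpy as np, cv2
from cell import arm
def cam(n):
    c=arm.read_camera(n); c['f']=210/np.tan(np.radians(c['fov_y'])/2); return c
def ray(c,u,v,z):
    d=c['R'].T@np.array([(u-c['cx'])/c['f'],(v-c['cy'])/c['f'],1]); o=-c['R'].T@c['t']
    return o+d*(z-o[2])/d[2]
def proj(c,X):
    p=c['R']@np.array(X)+c['t']; return p[:2]/p[2]*c['f']+[c['cx'],c['cy']]
E
python3 - <<'E'
from h import *
for n in('scene','top'):
    c=cam(n); cv2.imwrite(f'pics/{n}0.png',c['pixels']); print(n,-c['R'].T@c['t'],c['R'][2],c['f'])
s=arm.sense(); print(s['time'],s['ee_pos'],s['tool_rot'],s['wrist_force'],s['finger_gap'])
E
```

```text
scene [1.11500926 0.4796013  1.13073767] [-0.43339434 -0.32512036 -0.84051538] 545.4091751990092
top [0.52853222 0.09159083 1.43771981] [ 0.06071073  0.0181826  -0.99798978] 543.656156578744
0.1 [0.25510629 0.57014685 0.30294387] [ 3.07041774e+00 -6.55957119e-01 -5.12906103e-04] [0.2834547  0.04237066 0.92838486] 1.003668710408489
```

View pics/scene0.png

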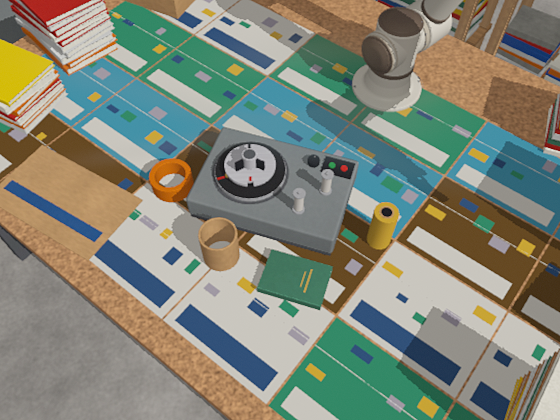

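View pics/top0.png

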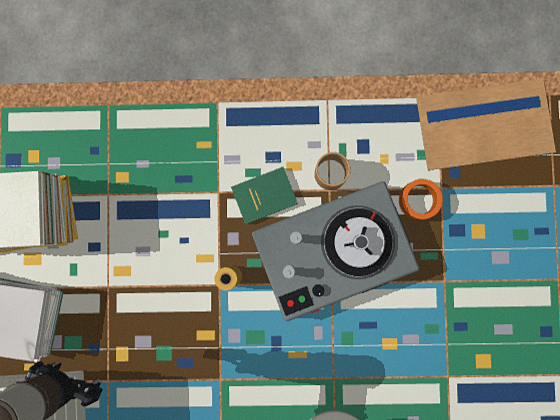

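The top view shows the adapter at about (360,242). The red stripe on the platter is near (374,215) and the flange's red mark near (347,228). Next I measure them by colour.

```bash
python3 - <<'E'
from h import *
for n in('top','scene'):
    c=cam(n); im=c['pixels']; hsv=cv2.cvtColor(im,cv2.COLOR_BGR2HSV)
    x0,y0,w,h=(310,185,105,110) if n=='top' else (200,130,100,80)
    red=(((hsv[...,0]<8)|(hsv[...,0]>172))&(hsv[...,1]>120)&(hsv[...,2]>70)).astype(np.uint8)
    m=np.zeros_like(red); m[y0:y0+h,x0:x0+w]=red[y0:y0+h,x0:x0+w]
    k,l,st,ce=cv2.connectedComponentsWithStats(m)
    for i in range(1,k):
        if st[i,4]<5: continue
        print(n,ce[i],st[i],'z.1',ray(c,*ce[i],.1).round(4),'z.119',ray(c,*ce[i],.119).round(4))
    # platter: black rubber annulus outer contour
    g=np.zeros_like(red); sub=im[y0:y0+h,x0:x0+w].max(2); g[y0:y0+h,x0:x0+w]=(sub<60)
    cs,_=cv2.findContours(g,cv2.RETR_EXTERNAL,cv2.CHAIN_APPROX_NONE)
    b=max(cs,key=cv2.contourArea)
    P=np.array([ray(c,*p[0],.1)[:2] for p in cv2.convexHull(b)])
    print(cv2.minEnclosingCircle((P*1000).astype(np.float32)))
    # flange: bright pixels, by range height
    v,u=np.mgrid[y0:y0+h,x0:x0+w]; Z=c['range_z'][y0:y0+h,x0:x0+w]
    pc=np.stack([(u-c['cx'])/c['f']*Z,(v-c['cy'])/c['f']*Z,Z],-1)-c['t']; W=pc@c['R']
    for lo,hi in((.148,.162),(.137,.148)):
        s=(W[...,2]>lo)&(W[...,2]<hi)&(Z>0); print(lo,s.sum(),W[s].mean(0))
    cr=cv2.resize(im[y0:y0+h,x0:x0+w],None,fx=5,fy=5,interpolation=cv2.INTER_CUBIC); cv2.imwrite(f'pics/{n}1.png',cr)
E
```

```text
top [372.5        215.66666667] [370 212   6   8  24] z.1 [ 0.5964 -0.1022  0.1   ] z.119 [ 0.5954 -0.0995  0.119 ]
top [346.72727273 227.81818182] [345 226   5   5  11] z.1 [ 0.5677 -0.0383  0.1   ] z.119 [ 0.5672 -0.0365  0.119 ]
((532.394775390625, -69.12194061279297), 86.62053680419922)
0.148 206 [ 0.53461884 -0.06497925  0.15434838]
0.137 55 [ 0.53255053 -0.06470081  0.14483009]
scene [220.40740741 177.59259259] [217 176   8   5  27] z.1 [ 0.5976 -0.1     0.1   ] z.119 [ 0.6071 -0.0893  0.119 ]
scene [249.57142857 178.28571429] [249 177   2   4   7] z.1 [ 0.5567 -0.0451  0.1   ] z.119 [ 0.567  -0.0354  0.119 ]
((535.0596923828125, -62.77634811401367), 82.86433410644531)
0.148 248 [ 0.53929734 -0.02712901  0.15314362]
0.137 133 [ 0.54478022 -0.04081249  0.14334186]
```

View pics/top1.png

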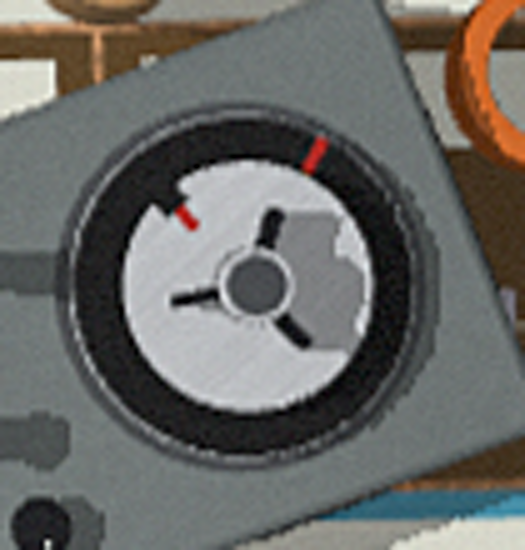

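Measured so far:

| Quantity | Value |
|---|---|
| Spindle axis | ≈ (0.5346, -0.0645) |
| Pin | ≈ -31° |
| Notch | ≈ +41° |
| Turn needed | about -72° (clockwise) |

I'll push the rib at about -19° from its counter-clockwise side with closed fingers, starting with the transit at height.

carry_out:
  rows:
    - [[0.0134, -0.0257, 0, 0, 0, 0.004, 0], [0.0134, -0.0257, 0, 0, 0, 0.004, 0], [0.0134, -0.0257, 0, 0, 0, 0.004, 0], [0.0134, -0.0257, 0, 0, 0, 0.004, 0], [0.0134, -0.0257, 0, 0, 0, 0.004, 0], [0.0134, -0.0257, 0, 0, 0, 0.004, 0], [0.0134, -0.0257, 0, 0, 0, 0.004, 0], [0.0134, -0.0257, 0, 0, 0, 0.004, 0], [0.0134, -0.0257, 0, 0, 0, 0.004, 0], [0.0134, -0.0257, 0, 0, 0, 0.004, 0], [0.0134, -0.0257, 0, 0, 0, 0.004, 0], [0.0134, -0.0257, 0, 0, 0, 0.004, 0]]
  force: 20

```text
time: 1.2
ee_pos: [0.4164, 0.2606, 0.3039]
tool_rot: [-3.087, 0.582, 0.0]
wrist_force: [0.4, 0.6, -0.1]
finger_gap: -0.001
grasp_force: 0.0
```

carry_out:
  rows:
    - [[0.0134, -0.0257, 0, 0, 0, 0.004, 0], [0.0134, -0.0257, 0, 0, 0, 0.004, 0], [0.0134, -0.0257, 0, 0, 0, 0.004, 0], [0.0134, -0.0257, 0, 0, 0, 0.004, 0], [0.0134, -0.0257, 0, 0, 0, 0.004, 0], [0.0134, -0.0257, 0, 0, 0, 0.004, 0], [0.0134, -0.0257, 0, 0, 0, 0.004, 0], [0.0134, -0.0257, 0, 0, 0, 0.004, 0], [0.0134, -0.0257, 0, 0, 0, 0.004, 0], [0.0134, -0.0257, 0, 0, 0, 0.004, 0], [0.0134, -0.0257, 0, 0, 0, 0.004, 0], [0, 0, 0, 0, 0, 0, 0]]

```text
time: 2.2
ee_pos: [0.5649, -0.024, 0.3033]
tool_rot: [3.097, -0.521, -0.0]
wrist_force: [0.7, 1.2, 0.2]
finger_gap: -0.003
grasp_force: 0.0
```

carry_out:
  rows:
    - [[0.006, -0.012, 0, 0, 0, 0, 0], [0.0065, -0.0114, 0, 0, 0, 0, 0], [0, 0, -0.02, 0, 0, 0, 0], [0, 0, -0.02, 0, 0, 0, 0], [0, 0, -0.015, 0, 0, 0, 0], [0, 0, -0.015, 0, 0, 0, 0], [0, 0, -0.01, 0, 0, 0, 0], [0, 0, -0.008, 0, 0, 0, 0], [0, 0, -0.004, 0, 0, 0, 0], [0, 0, -0.004, 0, 0, 0, 0], [0, 0, 0, 0, 0, 0, 0]]

```text
time: 3.12
ee_pos: [0.576, -0.0439, 0.2076]
tool_rot: [3.099, -0.514, -0.001]
wrist_force: [-0.1, -0.4, -0.4]
finger_gap: -0.001
grasp_force: 0.0
```

```bash
python3 - <<'E'
from h import *
c=cam('scene'); s=arm.sense(); print(s['ee_pos'],s['wrist_force'],s['joint_pos'])
cv2.imwrite('pics/scene2.png',cv2.resize(c['pixels'][90:230,170:350],None,fx=4,fy=4,interpolation=cv2.INTER_CUBIC))
E
```

```text
[ 0.57616217 -0.04395854  0.20816063] [ 0.42346489  0.31929775 -0.10779063] [ 2.04099659e-01  3.90831539e-01 -2.42572902e-01  1.42784704e-04
 -9.36951360e-01  1.03808721e+00]
```

View pics/scene2.png

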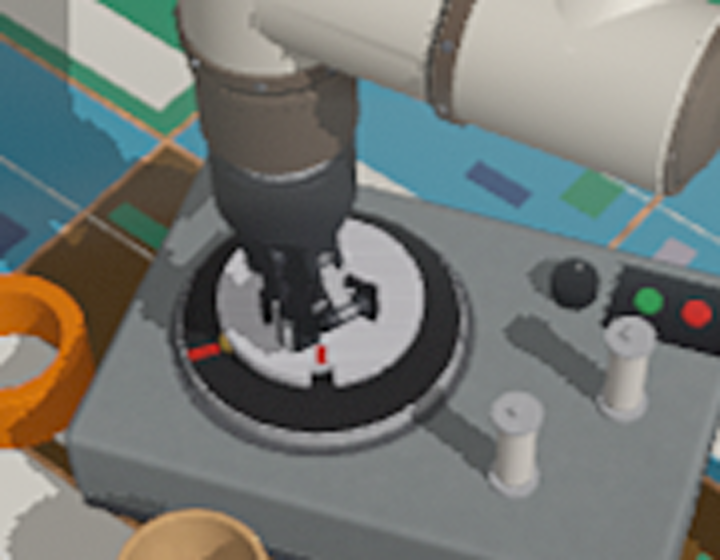

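The closed fingertip stands in the sector beside the rib. The pin shows at crop (225,343) next to the stripe, and the notch at (322,378). Now I approach the rib and sweep an arc of about 60°.

carry_out:
  rows:
    - [[-0.001, -0.004, 0, 0, 0, 0, 0], [-0.001, -0.004, 0, 0, 0, 0, 0], [-0.0005, -0.004, 0, 0, 0, 0, 0], [-0.0004, -0.0032, 0, 0, 0, 0, 0], [0, 0, 0, 0, 0, 0, 0]]

```text
time: 3.58
ee_pos: [0.5729, -0.06, 0.2082]
tool_rot: [-3.099, 0.516, -0.001]
wrist_force: [-0.2, -0.2, -0.2]
finger_gap: -0.005
grasp_force: 0.0
```

carry_out:
  rows:
    - [[0.0003, -0.0034, 0, 0, 0, -0.0873, 0], [0, -0.0034, 0, 0, 0, -0.0873, 0], [-0.0003, -0.0034, 0, 0, 0, -0.0873, 0], [-0.0006, -0.0034, 0, 0, 0, -0.0873, 0], [-0.0009, -0.0033, 0, 0, 0, -0.0873, 0], [-0.0011, -0.0032, 0, 0, 0, -0.0873, 0], [-0.0014, -0.0031, 0, 0, 0, -0.0873, 0], [-0.0017, -0.003, 0, 0, 0, -0.0873, 0], [-0.002, -0.0028, 0, 0, 0, -0.0873, 0], [-0.0022, -0.0026, 0, 0, 0, -0.0873, 0], [-0.0024, -0.0024, 0, 0, 0, -0.0873, 0], [-0.0026, -0.0022, 0, 0, 0, -0.0873, 0]]

```text
time: 4.58
ee_pos: [0.5594, -0.0955, 0.2084]
tool_rot: [-2.421, 1.999, -0.004]
wrist_force: [1.6, 0.4, -1.0]
finger_gap: 0.003
grasp_force: 1.0
```

```bash
cat >> h.py <<'E'
A=np.array([.5346,-.0645])
def reds(n,zf=.119,save=None):
    c=cam(n); im=c['pixels']; hsv=cv2.cvtColor(im,cv2.COLOR_BGR2HSV)
    x0,y0,w,h=(310,185,105,110) if n=='top' else (200,130,85,80)
    if save: cv2.imwrite(save,cv2.resize(im[y0-20:y0+h+10,x0-20:x0+w+20],None,fx=4,fy=4,interpolation=cv2.INTER_CUBIC))
    m=(((hsv[...,0]<8)|(hsv[...,0]>172))&(hsv[...,1]>120)&(hsv[...,2]>60)).astype(np.uint8)
    q=np.zeros_like(m); q[y0:y0+h,x0:x0+w]=m[y0:y0+h,x0:x0+w]
    k,l,st,ce=cv2.connectedComponentsWithStats(q)
    for i in range(1,k):
        if st[i,4]<4: continue
        for z in(.1,zf):
            d=(ray(c,*ce[i],z)[:2]-A)*1000; print(n,ce[i].round(1),st[i,4],z,'r %.1f ang %.1f'%(np.hypot(*d),np.degrees(np.arctan2(d[1],d[0]))))
E
python3 - <<'E'
from h import *
s=arm.sense(); print(s['time'],s['ee_pos'],s['tool_rot'],s['wrist_force'])
reds('scene',save='pics/scene3.png'); reds('top')
E
```

```text
4.5833 [ 0.55935264 -0.09545109  0.20843293] [-2.42070274  1.9986042  -0.00439609] [ 1.61337216  0.38585015 -0.97263437]
scene [234.9 172.5] 8 0.1 r 35.9 ang -31.4
scene [234.9 172.5] 8 0.119 r 41.6 ang -11.5
scene [220.5 177.5] 28 0.1 r 72.0 ang -29.5
scene [220.5 177.5] 28 0.119 r 76.3 ang -19.0
```

View pics/scene3.png

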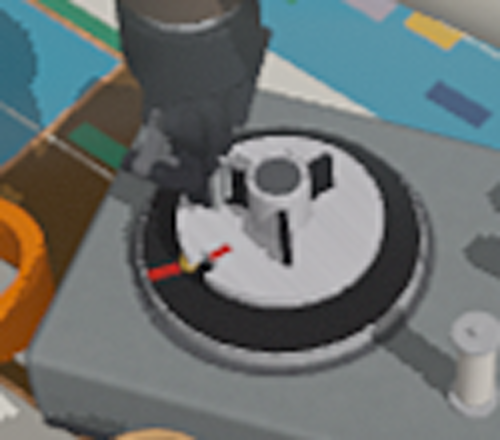

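The notch is still about 18° short of the pin: mark at (234.9,172.5), stripe at (220.5,177.5). I continue the arc by 16°.

carry_out:
  rows:
    - [[-0.0022, -0.0016, 0, 0, 0, -0.0698, 0], [-0.0023, -0.0014, 0, 0, 0, -0.0698, 0], [-0.0024, -0.0013, 0, 0, 0, -0.0698, 0], [-0.0025, -0.0011, 0, 0, 0, -0.0698, 0], [0, 0, 0, 0, 0, 0, 0], [0, 0, 0, 0, 0, 0, 0]]

```text
time: 5.18
ee_pos: [0.5492, -0.101, 0.2083]
tool_rot: [-2.129, 2.31, -0.002]
wrist_force: [0.8, -0.8, 1.1]
finger_gap: 0.001
grasp_force: 0.9
```

```bash
python3 - <<'E'
from h import *
s=arm.sense(); print(s['time'],s['ee_pos'],s['tool_rot'],s['wrist_force'])
reds('scene',save='pics/scene4.png'); reds('top')
E
```

```text
5.1833 [ 0.54918646 -0.10102735  0.20834287] [-2.12890024e+00  2.30962307e+00 -1.66095171e-03] [ 0.83293965 -0.77639512  1.11196983]
scene [231.6 168.9] 9 0.1 r 42.0 ang -49.3
scene [231.6 168.9] 9 0.119 r 43.2 ang -29.5
scene [220.4 177.6] 27 0.1 r 72.3 ang -29.4
scene [220.4 177.6] 27 0.119 r 76.7 ang -18.9
```

View pics/scene4.png

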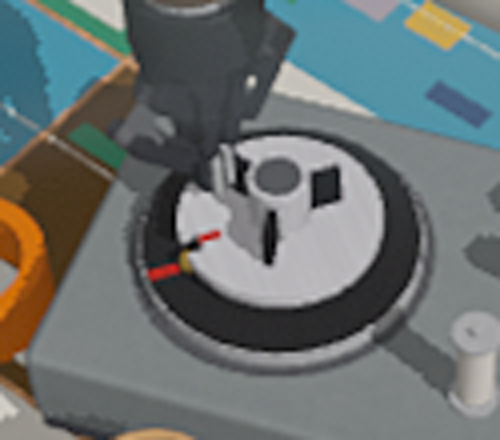

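Mark and stripe now both read about -29.5°, so they line up in the scene view. I back off and lift clear for a check from the top camera.

carry_out:
  rows:
    - [[0.004, 0, 0, 0, 0, 0, 0], [0.004, 0, 0, 0, 0, 0, 0], [0.002, 0, 0.01, 0, 0, 0, 0], [0, 0, 0.025, 0, 0, 0, 0], [0, 0, 0.025, 0, 0, 0, 0], [0, 0, 0.02, 0, 0, 0, 0], [0, 0.03, 0, 0, 0, 0, 0], [0, 0.03, 0, 0, 0, 0, 0], [0, 0.03, 0, 0, 0, 0, 0], [0, 0.03, 0, 0, 0, 0, 0], [0, 0.03, 0, 0, 0, 0, 0], [0, 0, 0, 0, 0, 0, 0]]

```text
time: 6.28
ee_pos: [0.559, 0.0533, 0.2885]
tool_rot: [-2.13, 2.307, 0.0]
wrist_force: [0.7, -0.0, -0.3]
finger_gap: -0.003
grasp_force: 0.0
```

```bash
python3 - <<'E'
from h import *
s=arm.sense(); print(s['time'],s['ee_pos'],s['tool_rot'],s['wrist_force'])
reds('scene'); reds('top',save='pics/top5.png')
for n in('top','scene'):   # boss cap: dark disc at z .155
    c=cam(n); u,v=proj(c,[*A,.155]); x,y=int(u)-7,int(v)-6
    p=c['pixels'][y:y+14,x:x+15].max(2); m=((p<120)&(p>50)).astype(np.uint8)
    k,l,st,ce=cv2.connectedComponentsWithStats(m); i=1+st[1:,4].argmax(); print(n,st[i],ray(c,ce[i][0]+x,ce[i][1]+y,.155))
E
```

```text
6.2833 [0.5589831  0.05329036 0.28850147] [-2.13048488e+00  2.30728967e+00  3.94228253e-04] [ 0.66572346 -0.01159708 -0.25510268]
scene [231.6 168.9] 9 0.1 r 42.0 ang -49.3
scene [231.6 168.9] 9 0.119 r 43.2 ang -29.5
scene [220.4 177.6] 27 0.1 r 72.3 ang -29.4
scene [220.4 177.6] 27 0.119 r 76.7 ang -18.9
top [372.5 215.8] 23 0.1 r 72.0 ang -31.5
top [372.5 215.8] 23 0.119 r 69.8 ang -30.0
top [368.2 225.8] 12 0.1 r 45.5 ang -35.5
top [368.2 225.8] 12 0.119 r 43.5 ang -33.2
top [  0   0  15  14 109] [ 0.53510601 -0.06389273  0.155     ]
scene [  0   2  14  12 117] [ 0.53587795 -0.06541588  0.155     ]
```

View pics/top5.png

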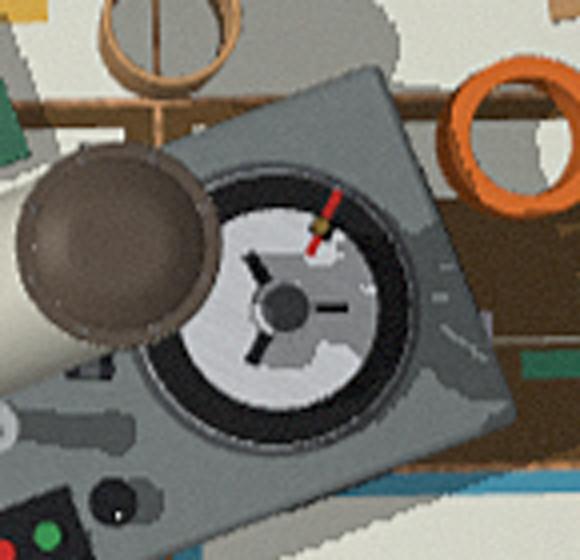

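The top view shows the brass pin at crop (321,226) in the middle of the notch, with mark and stripe within about 1.7°, so the fit is within play. I move over the boss and descend.

carry_out:
  rows:
    - [[-0.004, -0.02, 0, 0, 0, 0, 0], [-0.004, -0.02, 0, 0, 0, 0, 0], [-0.004, -0.02, 0, 0, 0, 0, 0], [-0.004, -0.02, 0, 0, 0, 0, 0], [-0.004, -0.02, 0, 0, 0, 0, 0], [-0.004, -0.018, 0, 0, 0, 0, 0], [0, 0, -0.02, 0, 0, 0, 0], [0, 0, -0.015, 0, 0, 0, 0], [0, 0, -0.01, 0, 0, 0, 0], [0, 0, -0.006, 0, 0, 0, 0], [0, 0, 0, 0, 0, 0, 0], [0, 0, 0, 0, 0, 0, 0]]

```text
time: 7.48
ee_pos: [0.5351, -0.069, 0.2372]
tool_rot: [2.125, -2.313, 0.001]
wrist_force: [-0.5, 0.6, 0.2]
finger_gap: -0.004
grasp_force: 0.0
```

carry_out:
  rows:
    - [[0, 0, -0.002, 0, 0, 0, 0], [0, 0, -0.002, 0, 0, 0, 0], [0, 0, -0.002, 0, 0, 0, 0], [0, 0, -0.002, 0, 0, 0, 0], [0, 0, 0, 0, 0, 0, 0]]

```text
time: 7.9
ee_pos: [0.5346, -0.0687, 0.2286]
tool_rot: [2.125, -2.313, -0.001]
wrist_force: [0.2, -0.3, -0.1]
finger_gap: -0.003
grasp_force: 0.0
```

carry_out:
  rows:
    - [[0, 0, -0.001, 0, 0, 0, 0], [0, 0, -0.001, 0, 0, 0, 0], [0, 0, -0.001, 0, 0, 0, 0], [0, 0, -0.001, 0, 0, 0, 0], [0, 0, 0, 0, 0, 0, 0]]

```text
time: 8.32
ee_pos: [0.5349, -0.0688, 0.2258]
tool_rot: [-2.126, 2.313, -0.001]
wrist_force: [-1.0, 0.6, 4.9]
finger_gap: -0.002
grasp_force: 2.3
```

Contact at TCP z ≈ 0.227, so home should be near 0.216.

carry_out:
  rows:
    - [[0, 0, -0.001, 0, 0, 0, 0], [0, 0, -0.001, 0, 0, 0, 0], [0, 0, -0.001, 0, 0, 0, 0], [0, 0, -0.001, 0, 0, 0, 0], [0, 0, 0, 0, 0, 0, 0]]

```text
time: 8.73
ee_pos: [0.5349, -0.0688, 0.2218]
tool_rot: [-2.125, 2.313, -0.001]
wrist_force: [-1.6, 0.9, 4.7]
finger_gap: -0.003
grasp_force: 2.4
```

carry_out:
  rows:
    - [[0, 0, -0.001, 0, 0, 0, 0], [0, 0, -0.001, 0, 0, 0, 0], [0, 0, 0, 0, 0, 0, 0]]

```text
time: 8.98
ee_pos: [0.5349, -0.0688, 0.2198]
tool_rot: [-2.125, 2.313, -0.001]
wrist_force: [-1.4, 1.5, 4.7]
finger_gap: 0.004
grasp_force: 2.4
```

It is sliding down past the pin tip at about 5 N.

carry_out:
  rows:
    - [[0, 0, -0.001, 0, 0, 0, 0], [0, 0, -0.001, 0, 0, 0, 0], [0, 0, 0, 0, 0, 0, 0]]

```text
time: 9.23
ee_pos: [0.5349, -0.0688, 0.2178]
tool_rot: [-2.125, 2.313, -0.001]
wrist_force: [-2.5, -0.4, 4.7]
finger_gap: 0.001
grasp_force: 2.4
```

carry_out:
  rows:
    - [[0, 0, -0.001, 0, 0, 0, 0], [0, 0, 0, 0, 0, 0, 0]]

```text
time: 9.4
ee_pos: [0.5349, -0.0688, 0.2168]
tool_rot: [-2.125, 2.313, -0.001]
wrist_force: [-1.8, 0.6, 4.8]
finger_gap: -0.001
grasp_force: 2.5
```

carry_out:
  rows:
    - [[0, 0, -0.0005, 0, 0, 0, 0], [0, 0, 0, 0, 0, 0, 0]]

```text
time: 9.57
ee_pos: [0.5349, -0.0688, 0.2167]
tool_rot: [-2.126, 2.313, -0.001]
wrist_force: [-2.0, 1.2, 7.2]
finger_gap: -0.006
grasp_force: 3.4
```

carry_out:
  rows:
    - [[0, 0, -0.0005, 0, 0, 0, 0], [0, 0, 0, 0, 0, 0, 0]]

```text
time: 9.73
ee_pos: [0.5349, -0.0688, 0.2166]
tool_rot: [-2.126, 2.312, -0.002]
wrist_force: [-2.9, 2.0, 10.1]
finger_gap: -0.002
grasp_force: 4.6
```

carry_out:
  rows:
    - [[0, 0, -0.0005, 0, 0, 0, 0], [0, 0, 0, 0, 0, 0, 0]]

```text
time: 9.9
ee_pos: [0.5349, -0.0688, 0.2166]
tool_rot: [-2.126, 2.312, -0.002]
wrist_force: [-4.1, 3.2, 11.4]
finger_gap: 0.0
grasp_force: 5.7
```

A hard stop at 0.2166, about 11 mm below first contact. I retract straight up and check.

carry_out:
  rows:
    - [[0, 0, 0.003, 0, 0, 0, 0], [0, 0, 0.01, 0, 0, 0, 0], [0, 0, 0.02, 0, 0, 0, 0], [0, 0, 0.03, 0, 0, 0, 0], [0, 0, 0.02, 0, 0, 0, 0], [0, 0.03, 0, 0, 0, 0, 0], [0, 0.03, 0, 0, 0, 0, 0], [0, 0.03, 0, 0, 0, 0, 0], [0, 0.03, 0, 0, 0, 0, 0], [0, 0.03, 0, 0, 0, 0, 0], [0, 0, 0, 0, 0, 0, 0], [0, 0, 0, 0, 0, 0, 0]]

```text
time: 10.9
ee_pos: [0.5348, 0.0825, 0.2976]
tool_rot: [-2.128, 2.311, -0.0]
wrist_force: [0.5, -0.3, 0.3]
finger_gap: 0.002
grasp_force: 0.0
```

```bash
python3 - <<'E'
from h import *
s=arm.sense(); print(s['time'],s['ee_pos'],s['wrist_force'])
reds('scene',.108,save='pics/scene6.png'); reds('top',.108)
c=cam('top'); 
for dz in(.144,):
    u,v=proj(c,[*A,dz]).astype(int); Z=c['range_z'][v-3:v+4,u-3:u+4]
    vv,uu=np.mgrid[v-3:v+4,u-3:u+4]; P=(np.stack([(uu-c['cx'])/c['f']*Z,(vv-c['cy'])/c['f']*Z,Z],-1)-c['t'])@c['R']; print('boss z',np.median(P[...,2]))
E
```

```text
10.9 [0.53479497 0.08249952 0.29755848] [ 0.4818064  -0.34770589  0.3413115 ]
scene [231.9 171.8] 8 0.1 r 42.1 ang -37.6
scene [231.9 171.8] 8 0.108 r 43.2 ang -29.5
scene [220.6 177.4] 29 0.1 r 71.7 ang -29.6
scene [220.6 177.4] 29 0.108 r 73.2 ang -25.0
top [372.5 215.9] 24 0.1 r 71.9 ang -31.7
top [372.5 215.9] 24 0.108 r 70.9 ang -31.0
top [367.5 226. ] 12 0.1 r 44.2 ang -34.1
top [367.5 226. ] 12 0.108 r 43.4 ang -33.1
boss z 0.1436406745789824
```

View pics/scene6.png

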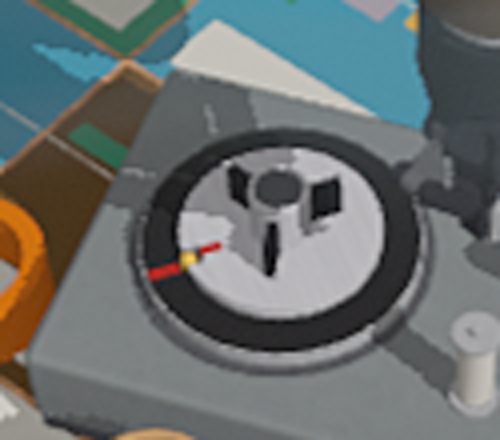

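The adapter sits flush on the platter with the pin in the notch at crop (190,260). The boss top reads 143.6 mm against 144 mm when home, and the gripper is clear.

```bash
python3 -c "
from cell import arm; print(arm.hand_in())"
```

```text
the job is handed in; nothing more can be done
None
```

The adapter is turned about 72°, pressed fully home on the platter with the drive pin in its notch, and the job is handed in at about 11 s; pressing force peaked near 11 N and no bystander was touched.

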